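# Nip up the sieve clamp nut with a ring spanner between its posts

## Task

Take the ring spanner from its rest and tighten the brass hex nut of the sieve clamp clockwise with it, keeping the fingers off the clamp; the posts block a full turn, so swing, lift the ring off, swing back, set it on again and repeat. Once the nut stops, finish with a firm pull of about 10 N at the middle of the blue grip, no harder, then put the spanner back on its rest and leave everything else where it stands.

Things in the scene. Friction and masses are not known exactly. Their poses are not given: they have to be found in the camera images.
- stand: Fixed sieve clamp: base 170 mm diameter, 12 thick; cover 152 mm diameter, top at z 62 mm. Three 14 mm posts, 62 mm from the axis, reach z 95 mm, at 0, +115, -115 degrees from its +x (z up). Origin: centre of underside. The handle works in the gap round -x (robot side) and can point up to 52 degrees either side of -x before it meets a post.
- nut_center (a point): Middle of the greased brass hex nut, on its vertical axis, at z 73 mm. 40 mm across flats, corners rounded 2 mm; hexagon from z 65 to 81 mm, above it a 4 mm cone and a 20 mm thick stud end up to z 91 mm. The seated ring lies on a washer (64 mm diameter) whose top is z 65 mm. x axis points out of the middle of a flat (flats every 60 degrees) and turns with the nut.
- nut (a joint): Turn of the nut in rad, growing clockwise seen from above (tightening). 0: it has run down onto the cover; at the start it is about 1.75 to 2.0 rad (100 to 115 degrees) short of that. It stays where it is left and turns against light friction, about 0.15 N m (1.3 N at the middle of the grip).
- squeeze (a joint): Gasket squeeze: rad of further turn of nut and washer together once the nut has run down. 0 until the torque passes 0.65 N m, then 0.031 rad per N m more; stays when let go (up to 0.02). Tight is 0.006 to 0.038, never over: 0.84 to 1.87 N m about the nut axis, a pull of 7.5 to 16 N square to the handle at 115 mm; any twist the gripper puts in counts too.
- spanner_grip (a point): Grip centre of the loose steel ring spanner (0.18 kg): middle of its blue sleeve, half-way up, 115 mm from the ring's centre along the spanner's -x. Sleeve 70 mm long; handle 14 mm wide (along y), 11 mm high, ends 165 mm from the ring's centre. On the rest this point is at z 36.5 mm, 28 mm above the rest's foot plate.
- spanner_ring (a point): Centre of the spanner's ring, half-way up; x axis points away from the handle, z up. 13 mm thick, 55 mm over outer flats, six-sided hole 42.2 mm across flats: 1.1 mm play all round, about 7 degrees each way on the nut. The hole fits when the x axes of ring and nut agree but for multiples of 60 degrees. Seated on the washer it is at z 71.5 mm.
- rest_stub (a point): Where the ring's centre lies when the spanner is on its rest (z 36.5 mm). Fixed grey rest: foot plate 206 x 66 x 8 mm, pillar of 60 mm diameter with top at z 30 mm, on it a black locating stub, 30 mm diameter, 10 high, tapered, for the ring, and an equally high bar 149 mm from the stub along -x under the handle's end. The handle lies along -x.
- jar_a: Bystander: sample jar with white lid, 52 mm diameter, 72 mm high; origin under its centre.
- jar_b: Bystander: sample jar with red lid, 52 mm diameter, 72 mm high; origin under its centre.
- beaker: Bystander: glass beaker, 72 mm diameter, 93 mm high; origin under its centre.
- spanner: The whole loose spanner; origin under the centre of its ring, handle along its -x.
Things that resemble listed ones, but are neither listed nor needed, are in the scene too. Of the things shaped like the spanner, the bare steel one is meant.

How it is judged:
On the way, in this order (a step that is already met when the one before it is completed fails the run):
1. the ring is fully down over the nut before the nut has been turned far (horizontal distance between spanner_ring and nut_center below 0.004 m and z of spanner_ring in the frame of nut_center below 0.005 m and value of joint nut below -1.4 rad), for 0.1 s.
2. with the ring down over the nut, the nut is pulled tight (horizontal distance between spanner_ring and nut_center below 0.005 m and z of spanner_ring in the frame of nut_center below 0.01 m and value of joint nut above -0.1 rad and value of joint squeeze above 0.006 rad), for 0.1 s.
At the end, for the whole second after the job is handed in: The nut has run down and is tight (within 0.1 rad of contact, gasket squeeze at least 0.006 rad and never over 0.038), and the spanner lies flat and still on its rest with the ring round the stub (within 10 mm sideways, 4 mm in height). Jars and beaker never moved over 20 mm (value of joint nut above -0.1 rad and value of joint squeeze above 0.006 rad and horizontal distance between spanner_ring and rest_stub below 0.01 m and z of spanner_ring in the frame of rest_stub below 0.004 m and angle between spanner_ring's own z axis and vertical below 0.08 rad and linear speed of spanner below 0.02 m/s); the robot touches nothing.
It fails at once if the nut is overtightened (more than about 1.87 N m) (value of joint squeeze above 0.038 rad).
It fails at once if a sample jar or the beaker is pushed (distance of any of jar_a, jar_b, beaker from where it was at the start of the episode above 0.02 m).
It fails at once if the fingers press on the clamp or its nut (contact force between the fingers and stand above 5 N).
It also fails if it takes over 72 s, if anything falls off the work surface, if the arm or the gripper's body presses on something with over 40 N, if the wrist force passes 120 N, or if a joint passes its speed limit or range.

## Robot

A 6-joint arm with a two-finger parallel gripper is mounted at the origin on a cart in front of the work surface, level with it; the furniture and walls round the work are solid. World frame = base frame: x ahead of the robot, y to its left, z up, the work surface at z = 0. Lengths are in m, angles in rad, forces in N, time in s.
With the tool pointing down it reaches from about 0.35 to 0.975 m from the base axis. Payload 4.9 kg.
Tool frame: the origin (TCP) lies at the very end of the fingers, on their centre line; the grasp point (between the pads) lies ctrl.grip_point_offset behind it (ctrl.grip_point_offset is the distance from the TCP to the grasp point, in m); z points along the fingers, y is the direction in which the jaws open and shut (so a half turn about z gives the same grasp; the last joint's range is limited). The gripper opens to 85 mm and grips with 20 to 120 N. Pads are 22 mm wide; open, the fingers measure 114 mm over their backs; the gripper's body (76 mm by 85 mm) begins 54 mm behind the grasp point. The pads swing forward as they close: fully open they stand 13 mm farther back than shut.
Start: joints at [-1.32, 0.053, 1.613, -0, 1.476, -0.119], TCP at [0.226, -0.583, 0.231] pointing down, gripper open.
Joint ranges: [-3.01, 3.01], [-1.01, 2.22], [0.06, 2.58], [-1.02, 4.17], [0.09, 2.62], [-3.14, 3.14]. Speed limits (rad/s): [2.57, 2.57, 3.14, 3.14, 3.14, 3.14].

## Interface

Orientations are given as a rotation vector (axis times angle).
In Python, from station import ctrl gives the robot as it stands. The module is installed in compiled form; this text tells all that it offers.
- The arm moves only by the shell command python3 -m creep 'ROWS' [FORCE]. ROWS is JSON, a list of rows, each a list of 5 numbers: the closure in counts, from 0 (fully open) to 255 (shut), then the shift along the tool's x, y, z in mm, then the turn about the tool's z in rad. A call has 1 to 12 rows; each row is the pose to reach, as a shift and turn from the pose commanded when the call began, along the tool's axes at that moment; what a row does not reach only later rows make up. A row lasts 1/12 s, in which the tool goes at most 41.7 mm and 7.16 degrees, less where a joint would pass 70% of its speed; a pose out of reach is approached as far as the arm can. A call with a gripper value outside its range is refused whole. The fingers move at their own pace and stop on an object; FORCE is the grip in N (left out, the last holds). Time passes only in rows, so rows that repeat a pose let the fingers close. It gives the time, the measured TCP pose, the force and the opening at its end, in the units of the state.
- ctrl.get_obs(): the state, without advancing time (a new reading comes with each control period).
- ctrl.get_image(name): name is "scene" or "top"; returns the picture (480x640x3 uint8, red, green, blue); there is no depth.
- ctrl.calibration(name): a dict with "fx", "fy", "cx", "cy" (pixels), "k1" (the pictures are not rectified: a ray, as slopes to the right and down, at radius r is drawn at 1 + k1 r^2 times it, then the intrinsics apply), "R" (3x3) and "t" (3): a world point X has camera coordinates R X + t. Camera axes: x right, y down, z forward; pixel columns grow to the right and rows downward; lengths in m; the calibration is good to about 2 mm. A picture is of the moment at which its call begins. calibration takes no time and is no camera call.
- ctrl.finish_job(): hands the job in, once; it reports no verdict.
Trained networks look in the newest picture that a camera, given by its name, has taken for a name from the list of things; names that differ only in an ending like _2 or _b are one class to them, and where a whole thing is asked for, a point or a joint stands for the part that bears it (a point fixed in the world has none). Each returns a list of dicts, best first, with "conf" (0 to 1); they miss things now and then, are a little off and sometimes report something else, mostly with a low value. They report only what shows in the picture. A call takes as long as a camera call. They do not tell look-alikes from the thing itself.
- ctrl.boxes_of(camera, label): "rect" ([left, top, width, height] in pixels, round what is visible of it).
- ctrl.outline_of(camera, label): "mask" (480x640 bool, what is visible of it) and "rect" ([left, top, width, height] in pixels, round what is visible of it).
The state is a dict: "t": time; "q": joint angles; "dq": joint speeds; "effort": joint torques, N m; "tool_pos": TCP position; "tool_rot": TCP orientation; "contact_force": force on the tool from outside, world axes, zero at the start; "wrist_torque": the same for the moment, N m; "opening": finger opening in m.
Only numpy, scipy, OpenCV 4.12 (cv2) and the standard library are available. Lean on these libraries where they do the work, as an engineer would, in place of code of your own. Each camera call takes 0.05 s, during which the arm holds its last target. There are 200 camera calls.

## Working session

There is one attempt and no reset: what is moved stays moved. The work goes in short steps, Python scripts to look and compute and a shell command to move; the robot and the scene stay as the last step left them, time stands still between calls to the robot, and variables do not carry over. Pictures are saved under pics/ and viewed, about 8 in all and at most 12, crops included, and the job is handed in when it is done.

```bash
mkdir -p pics; python3 - <<'E'
from station import ctrl
import cv2,numpy as np
a=ctrl.get_image("scene");b=ctrl.get_image("top")
cv2.imwrite("pics/s1.png",a[:,:,::-1]);cv2.imwrite("pics/t1.png",b[:,:,::-1])
for c in("scene","top"):
    k=ctrl.calibration(c);print(c,{i:np.round(v,4).tolist() for i,v in k.items()})
    for l in("spanner","stand","nut","rest_stub","spanner_ring","spanner_grip","nut_center","jar_a","beaker"):
        try: print(l,[(np.round(r["rect"]).tolist(),round(r["conf"],2)) for r in ctrl.boxes_of(c,l)])
        except Exception as e: print(l,e)
print(ctrl.get_obs(),ctrl.grip_point_offset)
E
```

```text
scene {'fx': 453.0053, 'fy': 453.0053, 'cx': 324.0482, 'cy': 237.2621, 'k1': 0.0171, 'R': [[-0.7635, -0.6458, -0.0014], [-0.3519, 0.4179, -0.8375], [0.5415, -0.639, -0.5464]], 't': [0.4202, 0.2368, 1.1401]}
spanner [([235.0, 264.0, 47.0, 41.0], 0.75), ([326.0, 267.0, 54.0, 37.0], 0.61)]
stand [([395.0, 201.0, 15.0, 23.0], 0.73), ([304.0, 208.0, 49.0, 50.0], 0.71)]
nut []
rest_stub [([234.0, 269.0, 59.0, 49.0], 0.79)]
spanner_ring [([241.0, 263.0, 42.0, 43.0], 0.96), ([323.0, 264.0, 56.0, 39.0], 0.68)]
spanner_grip [([241.0, 266.0, 43.0, 37.0], 0.91), ([326.0, 267.0, 52.0, 37.0], 0.78)]
nut_center [([320.0, 215.0, 12.0, 9.0], 0.65)]
jar_a [([394.0, 202.0, 16.0, 22.0], 0.59), ([359.0, 190.0, 15.0, 22.0], 0.55)]
beaker [([219.0, 303.0, 32.0, 45.0], 0.78), ([393.0, 200.0, 15.0, 24.0], 0.51)]
top {'fx': 532.729, 'fy': 532.729, 'cx': 322.6931, 'cy': 250.0042, 'k1': 0.0323, 'R': [[0.0145, -0.9996, 0.0226], [-0.9927, -0.0171, -0.119], [0.1194, -0.0207, -0.9926]], 't': [0.0238, 0.4974, 1.2699]}
spanner [([206.0, 189.0, 39.0, 79.0], 0.6)]
stand [([323.0, 181.0, 66.0, 67.0], 0.86)]
nut [([349.0
[... 442 characters left out ...]
61)]
beaker []
{'t': 1.0, 'q': array([-1.31998703e+00,  5.27169626e-02,  1.61289064e+00, -8.63199027e-06,
        1.47603337e+00, -1.19008837e-01]), 'dq': array([ 1.93747433e-03, -1.70484043e-03, -4.27540484e-04,  1.57997710e-05,
        7.38335550e-04,  1.93559769e-04]), 'effort': array([ 1.37402400e-03, -3.93695998e+01, -3.70466137e+01,  4.36503910e-06,
        6.08823411e-04,  4.68702751e-06]), 'tool_pos': array([ 0.22589054, -0.58272458,  0.23129865]), 'tool_rot': array([-3.08799078e+00, -5.77596773e-01,  1.84661088e-05]), 'contact_force': array([-0.07981666,  0.71377232,  0.2311444 ]), 'wrist_torque': array([-0.02489499,  0.01211708, -0.03496271]), 'opening': 0.08502683516677456} 0.0187
```

View images.

View pics/t1.png

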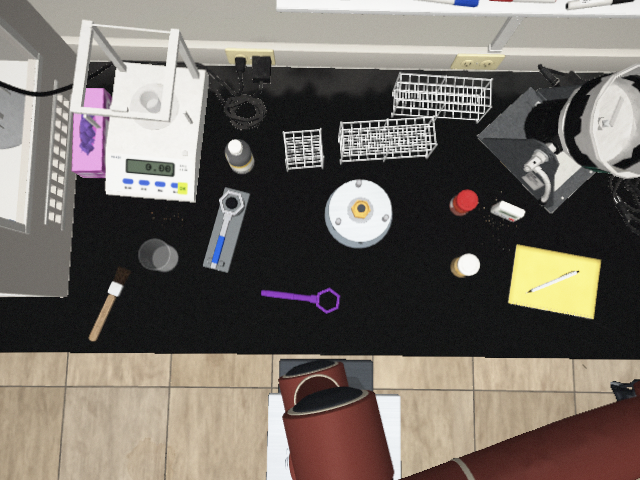

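View pics/s1.png

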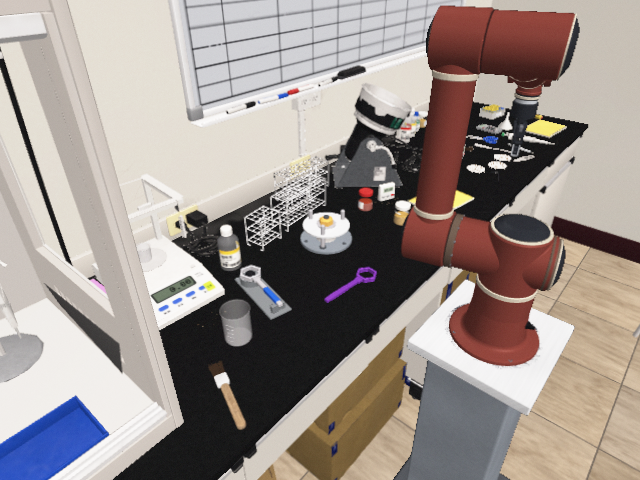

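The top view shows two spanner shapes: a bare steel ring with blue sleeve on the grey rest (ring about (231,203), sleeve about (218,252)), and a purple one lying loose at (262-340, 298). The steel one on the rest is meant. The clamp is at (359,212) with its nut at (361,208). The scene view agrees, with the rest at (262,290). I'll confirm in one enlarged crop.

```bash
cat > h.py <<'E'
from station import ctrl
import numpy as np,cv2
def K(c):
    k=ctrl.calibration(c);return np.array([[k["fx"],0,k["cx"]],[0,k["fy"],k["cy"]],[0,0,1.]]),np.array([k["k1"],0,0,0.]),np.array(k["R"]),np.array(k["t"])
def p2w(c,px,z):
    M,d,R,t=K(c);u=cv2.undistortPoints(np.array(px,float).reshape(-1,1,2),M,d).reshape(-1,2)
    D=np.c_[u,np.ones(len(u))]@R;o=-R.T@t
    return (o+D*((z-o[2])/D[:,2])[:,None])[:,:2]
def w2p(c,X):
    M,d,R,t=K(c);return cv2.projectPoints(np.array(X,float).reshape(-1,1,3),cv2.Rodrigues(R)[0],t,M,d)[0].reshape(-1,2)
E
python3 - <<'E'
from h import *
b=cv2.imread("pics/t1.png")
c=cv2.resize(b[165:285,200:400],None,fx=4,fy=4,interpolation=cv2.INTER_CUBIC);cv2.imwrite("pics/t1c.png",c)
h=cv2.cvtColor(b,cv2.COLOR_BGR2HSV)
m=((h[:,:,0]>100)&(h[:,:,0]<122)&(h[:,:,1]>120)&(h[:,:,2]>80));m[:185]=0;m[275:]=0;m[:,:200]=0;m[:,250:]=0
v,u=np.nonzero(m);print("blue",u.mean(),v.mean(),len(u));g=p2w("top",[(u.mean(),v.mean())],.042);print(g)
W=p2w("top",np.c_[u,v],.042);e=np.linalg.eigh(np.cov(W.T))[1][:,1];print("dir",e,np.ptp(W@e))
m=((h[:,:,0]>14)&(h[:,:,0]<32)&(h[:,:,1]>110));m[:190]=0;m[230:]=0;m[:,:340]=0;m[:,385:]=0
v,u=np.nonzero(m);print("brass",u.mean(),v.mean(),len(u),p2w("top",[(u.mean(),v.mean())],.081))
E
```

```text
blue 217.92134831460675 249.13483146067415 178
[[0.49323273 0.28372106]]
dir [-0.97228491  0.23379917] 0.06643893147668434
brass 360.18888888888887 209.27777777777777 180 [[ 0.58935702 -0.05449646]]
```

View pics/t1c.png

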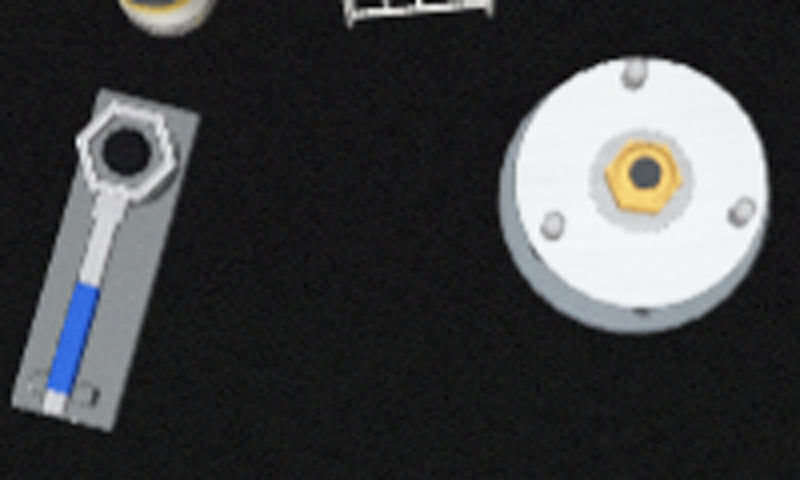

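The crop confirms it: steel ring at crop (127,152), blue sleeve at (72,340) on the grey rest, and nut at (645,177) with posts at (634,72), (553,225), (741,211). Next I fit models for exact positions.

```bash
cat >> h.py <<'E'
from scipy.optimize import minimize
S=8
def hexpts(x,y,th,af,z):
    a=th+np.radians(30+60*np.arange(6));r=af/2/np.cos(np.pi/6);return np.c_[x+r*np.cos(a),y+r*np.sin(a),np.full(6,z)]
def fit(c,mask,x0,af,zs,win):  # mask float full image 0..1; fits prism silhouette
    l,t,w,h=win;tgt=cv2.resize(mask[t:t+h,l:l+w].astype(np.float32),None,fx=S,fy=S,interpolation=cv2.INTER_LINEAR)
    def cost(p):
        P=np.vstack([hexpts(p[0],p[1],p[2],af,z) for z in zs]);q=((w2p(c,P)-[l,t]+.5)*S-.5)
        H=cv2.convexHull((q*16).astype(np.int32));im=np.zeros(tgt.shape,np.uint8);cv2.fillConvexPoly(im,H,255,cv2.LINE_AA,4)
        return float(np.abs(cv2.GaussianBlur(im/255.,(0,0),S*.5)-tgt).mean())
    best=None
    for th in np.radians(np.arange(0,60,10)):
        s=np.array([[0,0,0],[.003,0,0],[0,.003,0],[0,0,.1]])+[x0[0],x0[1],th]
        r=minimize(cost,s[0],method="Nelder-Mead",options=dict(initial_simplex=s,xatol=1e-5,fatol=1e-6))
        if best is None or r.fun<best.fun: best=r
    return best.x,best.fun
def brass(b,win):
    h=cv2.cvtColor(b,cv2.COLOR_BGR2HSV);m=((h[:,:,0]>12)&(h[:,:,0]<34)&(h[:,:,1]>80)).astype(np.uint8)
    k=np.zeros_like(m);l,t,w,hh=win;k[t:t+hh,l:l+w]=m[t:t+hh,l:l+w]
    v,u=np.nonzero(k);o=np.zeros_like(k);cv2.fillConvexPoly(o,cv2.convexHull(np.c_[u,v].astype(np.int32)),1);return o.astype(float)
E
python3 - <<'E'
from h import *
from scipy.ndimage import center_of_mass
b=cv2.imread("pics/t1.png");w=(342,192,38,36)
n,f=fit("top",brass(b,w),(.589,-.054),.040,(.065,.081),w);print("nut",n,np.degrees(n[2])%60,f)
# posts (top z .095) from crop
P=p2w("top",np.array([(634,67),(551,221),(743,207)])/4+[200,165]-.375,.095);print("posts",P)
A=np.radians([0,115,-115])
g=lambda p:sum((np.c_[p[0]+.062*np.cos(A+p[2]),p[1]+.062*np.sin(A+p[2])]-P).ravel()**2)
r=minimize(g,[.589,-.054,0]);print("stand",r.x,np.degrees(r.x[2]),r.fun**.5)
wh=(b.min(2)>185).astype(np.uint8);wh[:,:320]=0;wh[:,395:]=0;wh[:172]=0;wh[250:]=0
v,u=np.nonzero(wh);H=cv2.convexHull(np.c_[u,v].astype(np.int32)).reshape(-1,2);X=p2w("top",H,.062)
(cx,cy),rad=cv2.minEnclosingCircle(X.astype(np.float32));print("cover",cx,cy,rad)
# spanner ring
w=(212,183,40,42);m=(b.min(2)>150).astype(np.uint8);k=np.zeros_like(m);k[186:215,214:248]=m[186:215,214:248]
v,u=np.nonzero(k);o=np.zeros(k.shape,np.uint8);cv2.fillConvexPoly(o,cv2.convexHull(np.c_[u,v].astype(np.int32)),1)
s,f=fit("top",o.astype(float),(.605,.257),.055,(.043,),w);print("ring",s,np.degrees(s[2]),f)
g=p2w("top",[(217.92,249.13)],.042)[0];d=s[:2]-g;print("grip",g,"len",np.hypot(*d),"ang",np.degrees(np.arctan2(d[1],d[0])))
E
```

```text
nut [ 0.5923212  -0.05547554 -0.13010608] 52.54547063557115 0.011614021088980082
posts [[ 6.53182924e-01 -4.79124857e-02]
 [ 5.60445640e-01 -9.94498472e-05]
 [ 5.70793614e-01 -1.12276399e-01]]
stand [ 0.59162276 -0.05372646  0.0929945 ] 5.328192484204906 0.00030385036307041074
cover 0.5911511778831482 -0.054810959845781326 0.07614258676767349
ring [0.60795676 0.25642208 0.83928243] 48.08734116704959 0.023514201405160588
grip [0.49324436 0.28372472] len 0.11791677845813427 ang -13.387846973032154
```

```bash
cat >> h.py <<'E'
from scipy.spatial.transform import Rotation as Ro
NUT=np.array([.5915,-.0545])
def rows(x,y,z,psi):
    """tool-axis shift (mm) and turn from present pose to TCP x,y,z with tool x axis at psi deg"""
    o=ctrl.get_obs();R=Ro.from_rotvec(o["tool_rot"]).as_matrix();d=(np.array([x,y,z])-o["tool_pos"])@R*1000
    a=np.degrees(np.arctan2(R[1,0],R[0,0]));t=-((psi-a+180)%360-180)
    print("t",round(o["t"],2),"pos",np.round(o["tool_pos"],4),"psi",round(a,2),"tilt",round(np.degrees(np.arccos(-R[2,2])),2),"F",np.round(o["contact_force"],1),"M",np.round(o["wrist_torque"],2),"open",round(o["opening"],4));print("-> shift",np.round(d,1),"turn",round(np.radians(t),3))
E
python3 -c "
from h import *
rows(.494,.2836,.15,-13.4)"
python3 -m creep '[[0,563,-710,0,0.604],[0,563,-710,0,0.604],[0,563,-710,0,0.604],[0,563,-710,0,0.604],[0,563,-710,0,0.604],[0,563,-710,0,0.604],[0,563,-710,0,0.604],[0,563,-710,0,0.604],[0,563,-710,0,0.604],[0,563,-710,0,0.604],[0,563,-710,0,0.604],[0,563,-710,0,0.604]]'
python3 -c "
from h import *
rows(.494,.2836,.12,-13.4)"
```

```text
t 1.0 pos [ 0.2259 -0.5827  0.2313] psi 21.19 tilt 0.0 F [-0.1  0.7  0.2] M [-0.02  0.01 -0.03] open 0.085
-> shift [ 563.1 -710.8   81.3] turn 0.604
t: 2.0
tool_pos: [0.374, -0.1033, 0.2317]
tool_rot: [3.119, -0.368, 0.003]
contact_force: [0.4, 0.7, 0.7]
opening: 0.0853
t 2.0 pos [ 0.374  -0.1033  0.2317] psi -13.46 tilt 0.1 F [0.4 0.7 0.7] M [ 0.01 -0.09 -0.06] open 0.0853
-> shift [  26.4 -404.2  111.6] turn -0.001
```

```bash
python3 -m creep '[[0,26.4,-404,60,0],[0,26.4,-404,60,0],[0,26.4,-404,60,0],[0,26.4,-404,60,0],[0,26.4,-404,60,0],[0,26.4,-404,60,0],[0,26.4,-404,60,0],[0,26.4,-404,60,0],[0,26.4,-404,60,0],[0,26.4,-404,60,0],[0,26.4,-404,60,0],[0,26.4,-404,60,0]]'
python3 - <<'E'
from h import *
cv2.imwrite("pics/s2.png",ctrl.get_image("scene")[:,:,::-1]);b=cv2.imread("pics/s2.png")
cv2.imwrite("pics/s2c.png",cv2.resize(b[190:340,200:400],None,fx=4,fy=4,interpolation=cv2.INTER_CUBIC))
# predicted ring centre & grip in scene, and measured blue direction
print(w2p("scene",[[.4945,.2835,.042],[.6065,.2567,.043],[.5915,-.0545,.091]]))
rows(.494,.2836,.018,-13.4)
E
```

```text
t: 3.0
tool_pos: [0.4931, 0.283, 0.1704]
tool_rot: [3.119, -0.363, -0.002]
contact_force: [0.0, -0.2, 0.8]
opening: 0.0856
[[271.13100644 292.25493317]
 [250.18342491 270.73704859]
 [325.1751684  215.20381951]]
t 3.05 pos [0.4932 0.2819 0.1709] psi -13.35 tilt 0.06 F [-0.5 -0.3 -0.2] M [-0.02 -0.07  0.04] open 0.0855
-> shift [  0.5  -2.  152.9] turn 0.001
```

View pics/s2c.png

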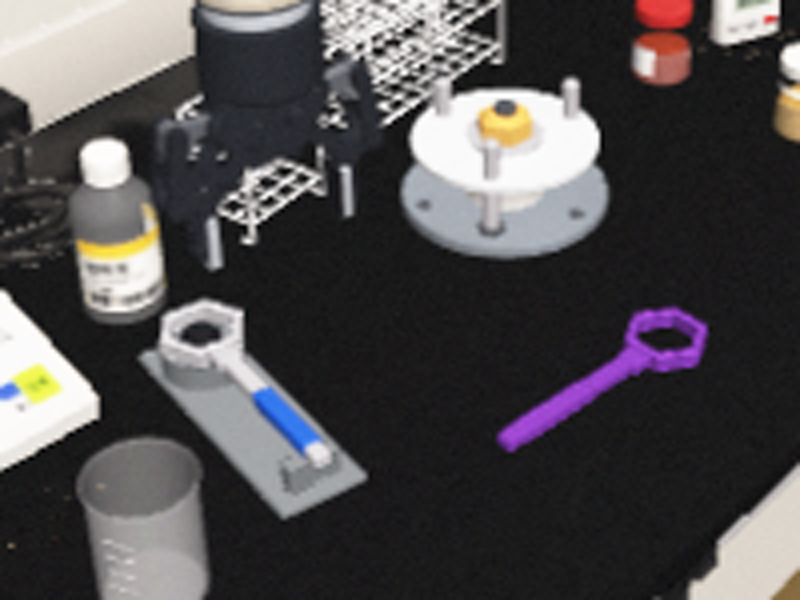

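The scene crop shows the spanner on its rest (ring (203,330), sleeve (287,420)), close to my projection. The fingers are beside the line of the ring and clear of beaker and bottle. Descend and grip.

```bash
python3 -m creep '[[0,0.5,-0.5,40,0],[0,0.5,-0.5,80,0],[0,0.5,-0.5,115,0],[0,0.5,-0.5,140,0],[0,0.5,-0.5,152,0],[0,0.5,-0.5,152,0],[0,0.5,-0.5,152,0]]'
python3 -c "
from h import *
rows(.494,.2836,.018,-13.4)"
```

```text
t: 3.63
tool_pos: [0.4945, 0.2815, 0.0203]
tool_rot: [-3.12, 0.369, -0.001]
contact_force: [0.5, -0.6, -0.1]
opening: 0.0855
t 3.63 pos [0.4945 0.2815 0.0203] psi -13.48 tilt 0.05 F [ 0.5 -0.6 -0.1] M [ 0.04 -0.03  0.01] open 0.0855
-> shift [-1.  -1.9  2.3] turn -0.001
```

```bash
python3 -m creep '[[0,-1,-2,2,0],[0,-1,-2,2,0],[255,-1,-2,2,0],[255,-1,-2,2,0],[255,-1,-2,2,0],[255,-1,-2,2,0],[255,-1,-2,2,0],[255,-1,-2,2,0],[255,-1,-2,2,0],[255,-1,-2,2,0],[255,-1,-2,2,0]]' 110
python3 -c "
from h import *
rows(.494,.2836,.018,-13.4)"
```

```text
t: 4.55
tool_pos: [0.4937, 0.2844, 0.0176]
tool_rot: [-3.12, 0.367, -0.0]
contact_force: [-0.8, 0.4, 3.4]
opening: 0.0118
t 4.55 pos [0.4937 0.2844 0.0176] psi -13.42 tilt 0.03 F [-0.8  0.4  3.4] M [0.07 0.12 0.02] open 0.0118
-> shift [ 0.5  0.7 -0.4] turn -0.0
```

```bash
python3 -m creep '[[255,0,0,-20,0],[255,0,0,-60,0],[255,0,0,-100,0],[255,0,0,-120,0],[255,0,0,-120,0],[255,0,0,-120,0]]'
python3 -c "
from h import *
rows(.5161,-.1413,.138,49)"
```

```text
t: 5.05
tool_pos: [0.494, 0.2844, 0.1383]
tool_rot: [-3.119, 0.367, -0.003]
contact_force: [-0.6, -0.3, -1.7]
opening: 0.0115
t 5.05 pos [0.494  0.2844 0.1383] psi -13.42 tilt 0.13 F [-0.6 -0.3 -1.7] M [-0.04  0.12  0.01] open 0.0115
-> shift [120.3 409.    0. ] turn -1.089
```

```bash
python3 -m creep '[[255,10,34,0,-0.09],[255,20,68,0,-0.18],[255,30,102,0,-0.27],[255,40,136,0,-0.36],[255,50,170,0,-0.45],[255,60,204,0,-0.54],[255,70,238,0,-0.63],[255,80,272,0,-0.72],[255,90,306,0,-0.82],[255,100,340,0,-0.91],[255,110,374,0,-1.0],[255,120,409,0,-1.089]]'
python3 -m creep '[[255,0,0,0,0],[255,0,0,0,0],[255,0,0,0,0],[255,0,0,0,0]]'
python3 - <<'E'
from h import *
rows(.5161,-.1413,.103,49)
out=[]
for c,(l,t) in (("scene",(270,160)),("top",(310,150))):
    cv2.imwrite(f"pics/{c}3.png",ctrl.get_image(c)[:,:,::-1]);b=cv2.imread(f"pics/{c}3.png")
    out.append(cv2.resize(b[t:t+100,l:l+100],None,fx=4,fy=4,interpolation=cv2.INTER_CUBIC))
cv2.imwrite("pics/h3.png",np.hstack(out))
E
```

```text
t: 6.05
tool_pos: [0.5131, -0.1424, 0.1338]
tool_rot: [-2.852, -1.307, 0.006]
contact_force: [0.4, 1.2, -1.4]
opening: 0.0116
t: 6.38
tool_pos: [0.5143, -0.1401, 0.1355]
tool_rot: [-2.856, -1.302, 0.003]
contact_force: [-0.1, 0.3, -2.2]
opening: 0.0117
t 6.38 pos [ 0.5143 -0.1401  0.1355] psi 49.01 tilt 0.18 F [-0.1  0.3 -2.2] M [-0.1   0.03  0.01] open 0.0117
-> shift [ 0.3  2.2 32.5] turn 0.0
```

View pics/h3.png

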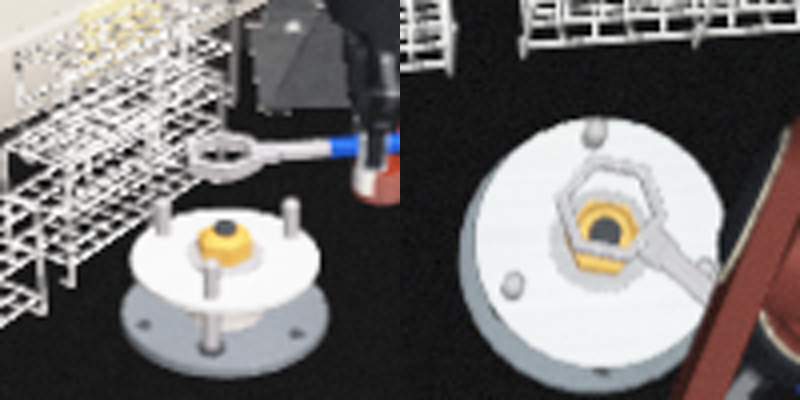

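The crops show ring level above the cover (scene crop (228,157), top crop (610,208)) and the nut at (225,240)/(605,232). The ring is roughly over the nut; now I measure the offset.

```bash
cat >> h.py <<'E'
def ringfit(c,b,x0,z,fix_psi=None):
    """edge fit of ring (hex 55 outer, 42.2 inner, top face z+.0065) near x0=(x,y,psi rad)"""
    g=cv2.cvtColor(cv2.resize(b,None,fx=4,fy=4,interpolation=cv2.INTER_CUBIC),cv2.COLOR_BGR2LAB).astype(np.float32)
    G=sum(cv2.Sobel(g[:,:,i],cv2.CV_32F,1,0,ksize=5)**2+cv2.Sobel(g[:,:,i],cv2.CV_32F,0,1,ksize=5)**2 for i in range(3))**.5
    G=cv2.GaussianBlur(np.minimum(G,np.percentile(G,99.5)),(0,0),2.5)
    def cost(p):
        P=[]
        for af in (.055,.0422):
            h=hexpts(p[0],p[1],p[2],af,z+.0065);n=np.roll(h,-1,0)
            for i in range(6):
                if af>.05 and i==2: continue   # handle side
                P.append(h[i]+(n[i]-h[i])*np.linspace(.05,.95,25)[:,None])
        q=(w2p(c,np.vstack(P))+.5)*4-.5
        return -float(cv2.remap(G,q[:,0].astype(np.float32),q[:,1].astype(np.float32),cv2.INTER_LINEAR).mean())/1e3
    best=None
    for dx in np.arange(-.006,.0061,.003):
        for dy in np.arange(-.006,.0061,.003):
            s=np.array(x0)+[dx,dy,0];s=np.vstack([s,s+[.002,0,0],s+[0,.002,0],s+[0,0,.05]])
            r=minimize(cost,s[0],method="Nelder-Mead",options=dict(initial_simplex=s,xatol=2e-5,fatol=1e-5))
            if best is None or r.fun<best.fun: best=r
    return best.x,best.fun,cost(x0)
E
python3 - <<'E'
from h import *
b=cv2.imread("pics/s2.png");w=(308,206,34,28);B=brass(b,w)
n,f=fit("scene",B,(.5915,-.0545),.040,(.065,.081),w);print("nut scene",n,np.degrees(n[2])%60,f)
tcp=np.array([.5143,-.1401]);p=np.radians(49);x0=np.r_[tcp+.115*np.array([np.cos(p),np.sin(p)]),p];print("pred",x0)
for c in("top","scene"):
    r=ringfit(c,cv2.imread(f"pics/{c}3.png"),x0,.1542);print(c,r[0],np.degrees(r[0][2]),r[1:])
E
```

```text
nut scene [ 0.58684283 -0.05308883  0.74925837] 42.929342648183436 0.01665116593630263
pred [ 0.58974679 -0.0533084   0.85521133]Traceback (most recent call last):
  File "<stdin>", line 6, in <module>
  File "h.py", line 56, in ringfit
    r=minimize(cost,s[0],method="Nelder-Mead",options=dict(initial_simplex=s,xatol=2e-5,fatol=1e-5))
    res = _minimize_neldermead(fun, x0, args, callback, bounds=bounds,
                               **options)
    fsim[k] = func(sim[k])
              ~~~~^^^^^^^^
    fx = function(np.copy(x), *(wrapper_args + args))
  File "h.py", line 50, in cost
    q=(w2p(c,np.vstack(P))+.5)*4-.5
       ~~~^^^^^^^^^^^^^^^^
  File "h.py", line 10, in w2p
    M,d,R,t=K(c);return cv2.projectPoints(np.array(X,float).reshape(-1,1,3),cv2.Rodrigues(R)[0],t,M,d)[0].reshape(-1,2)
            ~^^^
  File "h.py", line 4, in K
    k=ctrl.calibration(c);return np.array([[k["fx"],0,k["cx"]],[0,k["fy"],k["cy"]],[0,0,1.]]),np.array([k["k1"],0,0,0.]),np.array(k["R"]),np.array(k["t"])
ValueError: time passes only in moves, steps and waits
```

```bash
sed -i 's/^def K(c):/from functools import lru_cache\n@lru_cache\ndef K(c):/' h.py
python3 - <<'E'
from h import *
tcp=np.array([.5143,-.1401]);p=np.radians(49);x0=np.r_[tcp+.115*np.array([np.cos(p),np.sin(p)]),p]
ims=[]
for c,o in(("top",(310,150)),("scene",(270,160))):
    b=cv2.imread(f"pics/{c}3.png");r=ringfit(c,b,x0,.1542);print(c,r[0],np.degrees(r[0][2]),r[1:])
    k=cv2.resize(b[o[1]:o[1]+100,o[0]:o[0]+100],None,fx=4,fy=4,interpolation=cv2.INTER_CUBIC)
    for q,af,z,col in((r[0],.055,.1607,(0,0,255)),(r[0],.0422,.1607,(0,0,255)),((.5923,-.0555,-.13),.04,.081,(0,200,0)),((.5923,-.0555,-.13),.04,.065,(0,200,0))):
        cv2.polylines(k,[(((w2p(c,hexpts(*q,af,z))-o+.5)*4)*16).astype(np.int32)],True,col,1,cv2.LINE_AA,4)
    ims.append(k)
cv2.imwrite("pics/fit3.png",np.hstack(ims))
E
```

```text
top [ 0.59185596 -0.05162707  0.89971972] 51.55014248610063 (np.float64(-0.784220703125), -0.7113661499023437)
scene [ 0.60545963 -0.0515755   0.60242809] 34.51658698884764 (np.float64(-2.29580810546875), -1.812907958984375)
```

View pics/fit3.png

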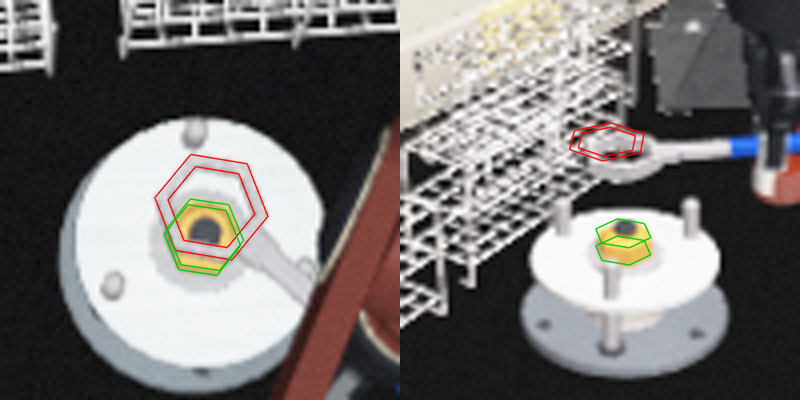

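The top fit (red) lies about right on the ring; the scene fit locked onto clutter, so I discard it. Go lower and measure again near nut height.

```bash
python3 -c "
from h import *
rows(.5153,-.1426,.079,50)"
```

```text
t 6.48 pos [ 0.5149 -0.1401  0.1365] psi 49.06 tilt 0.08 F [-0.2  0.2 -1.2] M [-0.09  0.1   0.04] open 0.0119
-> shift [-1.6  2.1 57.5] turn -0.016
```

```bash
python3 -m creep '[[255,-1.6,2,20,-0.016],[255,-1.6,2,40,-0.016],[255,-1.6,2,52,-0.016],[255,-1.6,2,57,-0.016],[255,-1.6,2,57,-0.016],[255,-1.6,2,57,-0.016],[255,-1.6,2,57,-0.016]]'
python3 - <<'E'
from h import *
rows(.5153,-.1426,.079,50)
o=ctrl.get_obs();R=Ro.from_rotvec(o["tool_rot"]).as_matrix();p=np.arctan2(R[1,0],R[0,0]);z=o["tool_pos"][2]+.0187
x0=np.r_[o["tool_pos"][:2]+.115*np.array([np.cos(p),np.sin(p)]),p];print("pred",x0,z)
ims=[]
for c,of in(("top",(335,185)),("scene",(300,190))):
    cv2.imwrite(f"pics/{c}4.png",ctrl.get_image(c)[:,:,::-1]);b=cv2.imread(f"pics/{c}4.png")
    r=ringfit(c,b,x0,z);print(c,r[0],np.degrees(r[0][2]),r[1:])
    k=cv2.resize(b[of[1]:of[1]+50,of[0]:of[0]+50],None,fx=8,fy=8,interpolation=cv2.INTER_CUBIC);k2=k.copy()
    for q,af,col in((r[0],.055,(0,0,255)),(r[0],.0422,(0,0,255)),(x0,.055,(255,0,0)),(x0,.0422,(255,0,0))):
        cv2.polylines(k2,[(((w2p(c,hexpts(*q,af,z+.0065))-of+.5)*8)*16).astype(np.int32)],True,col,1,cv2.LINE_AA,4)
    ims.append(np.vstack([k,k2])[:,:])
cv2.imwrite("pics/fit4.png",cv2.resize(np.hstack(ims),(600,600)))
E
```

```text
t: 7.07
tool_pos: [0.5166, -0.1441, 0.0816]
tool_rot: [2.847, 1.325, 0.002]
contact_force: [-0.2, -0.3, -1.1]
opening: 0.012
t 7.07 pos [ 0.5166 -0.1441  0.0816] psi 49.91 tilt 0.12 F [-0.2 -0.3 -1.1] M [-0.03  0.03  0.01] open 0.012
-> shift [ 0.3 -2.   2.6] turn -0.002
pred [ 0.59069377 -0.05615169  0.87110463] 0.10027895425317385
top [ 0.59257345 -0.05481745  0.88630207] 50.78136812455906 (np.float64(-0.7012261352539062), -0.655388671875)
scene [ 0.63970748 -0.06869907  0.87164094] 49.94134720334135 (np.float64(-2.7136552734375), -1.61998291015625)
```

View pics/fit4.png

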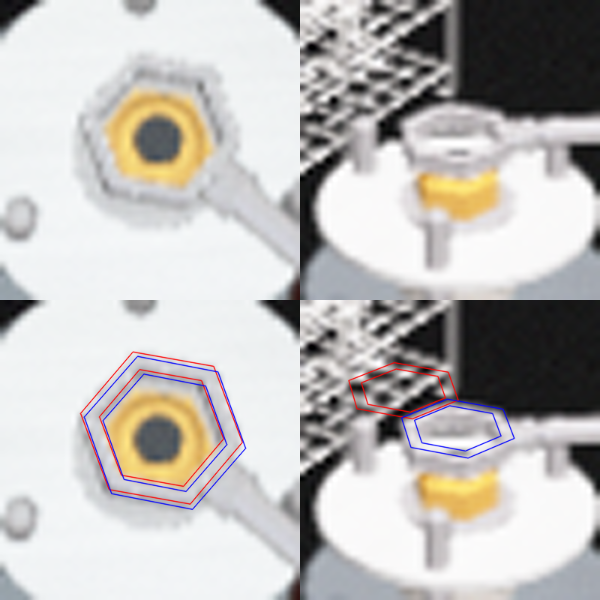

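Top crop: ring hole concentric with the nut to about 1 mm (stud at (157,138), hexes parallel). Scene crop: ring right over the nut. Descend with force checks.

```bash
python3 - <<'E'
from h import *
b=cv2.imread("pics/top4.png");g=b[196:220,348:374].astype(int);m=(g.max(2)<110);v,u=np.nonzero(m);print(len(u),p2w("top",[(u.mean()+348,v.mean()+196)],.091))
E
python3 -m creep '[[255,0,0,5,0],[255,0,0,9,0],[255,0,0,12,0],[255,0,0,12,0],[255,0,0,12,0]]'
python3 -m creep '[[255,0,0,3,0],[255,0,0,5,0],[255,0,0,5,0],[255,0,0,5,0]]'
python3 -c "
from h import *
rows(.5160,-.1436,.0528,50)"
```

```text
39 [[ 0.59074917 -0.05552823]]
t: 7.58
tool_pos: [0.5154, -0.1439, 0.0678]
tool_rot: [-2.848, -1.325, 0.001]
contact_force: [0.7, 0.3, -2.5]
opening: 0.0122
t: 7.92
tool_pos: [0.5156, -0.1439, 0.0631]
tool_rot: [-2.848, -1.325, 0.0]
contact_force: [0.1, -0.5, -1.3]
opening: 0.0116
t 7.92 pos [ 0.5156 -0.1439  0.0631] psi 49.89 tilt 0.03 F [ 0.1 -0.5 -1.3] M [-0.06  0.13  0.01] open 0.0116
-> shift [ 0.5  0.1 10.3] turn -0.002
```

```bash
python3 -m creep '[[255,0,0,3,0],[255,0,0,6,0],[255,0,0,6,0],[255,0,0,6,0]]'
python3 -m creep '[[255,0,0,2,0],[255,0,0,3.5,0],[255,0,0,3.5,0],[255,0,0,3.5,0]]'
python3 -c "
from h import *
rows(.5160,-.1436,.0528,50)"
```

```text
t: 8.25
tool_pos: [0.5155, -0.1439, 0.0569]
tool_rot: [-2.848, -1.325, 0.001]
contact_force: [0.4, -0.3, -2.1]
opening: 0.0116
t: 8.58
tool_pos: [0.5156, -0.1439, 0.0536]
tool_rot: [-2.848, -1.325, 0.0]
contact_force: [-0.3, 0.3, -1.4]
opening: 0.0116
t 8.58 pos [ 0.5156 -0.1439  0.0536] psi 49.9 tilt 0.02 F [-0.3  0.3 -1.4] M [-0.11  0.04  0.  ] open 0.0116
-> shift [0.5 0.1 0.8] turn -0.002
```

```bash
python3 -m creep '[[255,0.2,-6,0,0.0524],[255,0.6,-12,0,0.1047],[255,2.5,-23.9,0,0.2094],[255,5.6,-35.5,0,0.3142],[255,9.9,-46.8,0,0.4189],[255,9.9,-46.8,0,0.4189],[255,9.9,-46.8,0,0.4189]]'
python3 - <<'E'
from h import *
p=np.radians(26);rows(*(NUT-.115*np.array([np.cos(p),np.sin(p)])),.0528,26)
E
```

```text
t: 9.17
tool_pos: [0.4859, -0.1063, 0.0538]
tool_rot: [3.06, 0.709, -0.002]
contact_force: [-2.1, -1.3, -1.4]
opening: 0.012
t 9.17 pos [ 0.4859 -0.1063  0.0538] psi 26.09 tilt 0.06 F [-2.1 -1.3 -1.4] M [-0.16  0.46  0.12] open 0.012
-> shift [ 2.6 -0.3  1. ] turn 0.002
```

```bash
python3 -m creep '[[255,0.6,-12,0,0.1047],[255,2.5,-23.9,0,0.2094],[255,5.6,-35.5,0,0.3142],[255,9.9,-46.8,0,0.4189],[255,15.4,-57.5,0,0.5236],[255,22,-67.6,0,0.6283],[255,29.5,-77,0,0.733],[255,38,-85.5,0,0.8378],[255,47.4,-93,0,0.9425],[255,57.5,-99.6,0,1.0472],[255,57.5,-99.6,0,1.0472],[255,57.5,-99.6,0,1.0472]]'
python3 - <<'E'
from h import *
rows(.5,.0,.0528,-34)
ims=[]
for c,of in(("top",(335,185)),):
    cv2.imwrite(f"pics/{c}5.png",ctrl.get_image(c)[:,:,::-1]);b=cv2.imread(f"pics/{c}5.png")
    cv2.imwrite("pics/t5c.png",cv2.resize(b[175:255,320:400],None,fx=6,fy=6,interpolation=cv2.INTER_CUBIC))
E
```

```text
t: 10.17
tool_pos: [0.493, 0.0103, 0.0528]
tool_rot: [-3.003, 0.915, 0.01]
contact_force: [-6.8, 5.8, -1.6]
opening: 0.0118
t 10.17 pos [0.493  0.0103 0.0528] psi -33.9 tilt 0.38 F [-6.8  5.8 -1.6] M [0.88 0.86 0.25] open 0.0118
-> shift [11.5  4.6 -0. ] turn 0.002
```

View pics/t5c.png

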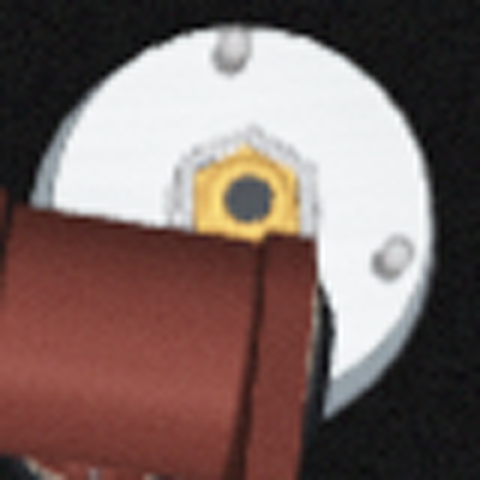

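The top crop shows the ring round the nut, whose flats now stand at ±90° (phase about 30°), roughly 82° turned. The outward force says the effective arm is about 118 mm, so I unload by backing out 2 mm and lift.

```bash
python3 -m creep '[[255,-1,3,0,-0.03],[255,-2,6,0,-0.05],[255,-2,6,0,-0.05],[255,-2,6,0,-0.05]]'
python3 - <<'E'
from h import *
rows(.5,.0,.09,28)
E
```

```text
t: 10.55
tool_pos: [0.4897, 0.0048, 0.0538]
tool_rot: [-3.025, 0.845, 0.001]
contact_force: [-0.4, 3.3, -2.5]
opening: 0.0118
t 10.55 pos [0.4897 0.0048 0.0538] psi -31.22 tilt 0.07 F [-0.4  3.3 -2.5] M [0.53 0.23 0.33] open 0.0118
-> shift [ 11.3  -1.3 -36.2] turn -1.034
```

```bash
python3 -m creep '[[255,0,-1.2,0,0],[255,0,-1.2,0,0],[255,0,-1.2,0,0]]'
python3 -c "
from h import *
rows(.5,.0,.09,28)"
python3 -m creep '[[255,0,-1.2,-4,0],[255,0,-1.2,-10,0],[255,0,-1.2,-20,0],[255,0,-1.2,-32,0],[255,0,-1.2,-36,0],[255,0,-1.2,-36,0],[255,0,-1.2,-36,0],[255,0,-1.2,-36,0]]'
python3 - <<'E'
from h import *
p=np.radians(28);rows(*(NUT-.1175*np.array([np.cos(p),np.sin(p)])),.09,28)
E
```

```text
t: 10.8
tool_pos: [0.4904, 0.0056, 0.0539]
tool_rot: [3.025, -0.846, 0.0]
contact_force: [-0.5, 1.8, -1.2]
opening: 0.0116
t 10.8 pos [0.4904 0.0056 0.0539] psi -31.25 tilt 0.01 F [-0.5  1.8 -1.2] M [0.31 0.2  0.13] open 0.0116
-> shift [ 11.1  -0.3 -36.1] turn -1.034
t: 11.47
tool_pos: [0.4905, 0.0067, 0.0896]
tool_rot: [3.025, -0.846, -0.001]
contact_force: [-0.1, -0.3, -1.3]
opening: 0.0118
t 11.47 pos [0.4905 0.0067 0.0896] psi -31.25 tilt 0.02 F [-0.1 -0.3 -1.3] M [0.02 0.12 0.04] open 0.0118
-> shift [ 58.  100.9  -0.4] turn -1.034
```

```bash
python3 -m creep '[[255,0.8,13.5,0,-0.115],[255,3.1,26.8,0,-0.23],[255,6.9,39.7,0,-0.345],[255,12.2,52.1,0,-0.46],[255,18.9,63.8,0,-0.575],[255,26.9,74.7,0,-0.69],[255,36.1,84.6,0,-0.805],[255,46.4,93.4,0,-0.92],[255,58,101,0,-1.034],[255,58,101,0,-1.034],[255,58,101,0,-1.034],[255,58,101,0,-1.034]]'
python3 - <<'E'
from h import *
p=np.radians(28);rows(*(NUT-.1175*np.array([np.cos(p),np.sin(p)])),.0535,28)
o=[]
for c,of in(("top",(330,175)),("scene",(290,180))):
    b=ctrl.get_image(c)[:,:,::-1];o.append(cv2.resize(b[of[1]:of[1]+66,of[0]:of[0]+66],None,fx=6,fy=6,interpolation=cv2.INTER_CUBIC))
cv2.imwrite("pics/h6.png",np.hstack(o))
E
```

```text
t: 12.47
tool_pos: [0.4874, -0.1092, 0.0891]
tool_rot: [-3.048, -0.757, 0.002]
contact_force: [0.5, 0.1, -1.0]
opening: 0.0118
t 12.47 pos [ 0.4874 -0.1092  0.0891] psi 27.88 tilt 0.09 F [ 0.5  0.1 -1. ] M [-0.01  0.08 -0.04] open 0.0118
-> shift [ 0.2  0.6 35.6] turn -0.002
```

View pics/h6.png

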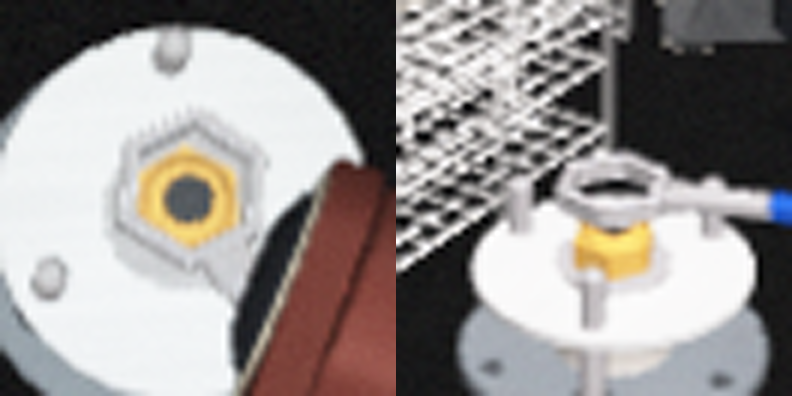

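The top crop shows the nut (190,197) inside the ring hole with nearly parallel flats, and the scene crop shows the ring just above it. Lower it.

```bash
python3 -m creep '[[255,0,0.5,10,0],[255,0,0.5,18,0],[255,0,0.5,23,0],[255,0,0.5,26,0],[255,0,0.5,26,0]]'
python3 -m creep '[[255,0,0,3,0],[255,0,0,6,0],[255,0,0,9,0],[255,0,0,9,0],[255,0,0,9,0]]'
python3 - <<'E'
from h import *
p=np.radians(28);rows(*(NUT-.1175*np.array([np.cos(p),np.sin(p)])),.0535,28)
E
```

```text
t: 12.98
tool_pos: [0.4873, -0.1097, 0.0623]
tool_rot: [-3.047, -0.76, 0.003]
contact_force: [0.2, 0.7, -2.1]
opening: 0.0115
t: 13.4
tool_pos: [0.488, -0.1101, 0.0545]
tool_rot: [-3.048, -0.76, 0.001]
contact_force: [-2.5, 0.3, -1.7]
opening: 0.0117
t 13.4 pos [ 0.488  -0.1101  0.0545] psi 28.01 tilt 0.04 F [-2.5  0.3 -1.7] M [0.01 0.29 0.13] open 0.0117
-> shift [ 0.  -0.5  1. ] turn 0.0
```

```bash
cat > tq.py <<'E'
from h import *
import sys,time
o=ctrl.get_obs();R=Ro.from_rotvec(o["tool_rot"]).as_matrix();r=o["tool_pos"][:2]-NUT;F=o["contact_force"];M=o["wrist_torque"]
a=np.arctan2(R[1,0],R[0,0]);tf=r[0]*F[1]-r[1]*F[0]
print("t %.2f psi %.2f torque %.2f (force part %.2f twist %.2f) radial %.1f F %s z %.4f L %.4f off %.4f"%(o["t"],np.degrees(a),tf+M[2],tf,M[2],-F[0]*np.cos(a)-F[1]*np.sin(a),np.round(F,1),o["tool_pos"][2],-r@[np.cos(a),np.sin(a)],-r@[-np.sin(a),np.cos(a)]))
sys.exit(tf+M[2]>float(sys.argv[1]))
E
python3 -m creep '[[255,0.3,-8,0,0.07],[255,1.1,-16.4,0,0.14],[255,2.4,-24,0,0.205],[255,3.5,-28.4,0,0.244],[255,3.5,-28.4,0,0.244],[255,3.5,-28.4,0,0.244]]' >/dev/null
python3 tq.py .4 && python3 -m creep '[[255,0,-2,0,0.0175],[255,0.1,-4,0,0.035],[255,0.1,-4,0,0.035],[255,0.1,-4,0,0.035]]' >/dev/null && python3 tq.py .4 && python3 -m creep '[[255,0,-2,0,0.0175],[255,0,-2,0,0.0175],[255,0,-2,0,0.0175]]' >/dev/null && python3 tq.py .4
```

```text
t 13.90 psi 14.11 torque 0.05 (force part -0.04 twist 0.09) radial 3.1 F [-3.1 -0.4 -1.6] z 0.0546 L 0.1178 off 0.0003False
```

```bash
sed -i 's/sys.exit(\(.*\))$/sys.exit(int(\1))/' tq.py
python3 -m creep '[[255,0,-2,0,0.0175],[255,0.1,-4,0,0.035],[255,0.1,-4,0,0.035],[255,0.1,-4,0,0.035]]' >/dev/null && python3 tq.py .4 && python3 -m creep '[[255,0,-2,0,0.0175],[255,0,-2,0,0.0175],[255,0,-2,0,0.0175]]' >/dev/null && python3 tq.py .4 && python3 -m creep '[[255,0,-2,0,0.0175],[255,0,-2,0,0.0175],[255,0,-2,0,0.0175]]' >/dev/null && python3 tq.py .4 && python3 -m creep '[[255,0,-2,0,0.0175],[255,0,-2,0,0.0175],[255,0,-2,0,0.0175]]' >/dev/null && python3 tq.py .4
```

```text
t 14.23 psi 12.00 torque -0.02 (force part -0.11 twist 0.10) radial 5.7 F [-5.7 -0.3 -1.5] z 0.0545 L 0.1177 off 0.0006
t 14.48 psi 11.00 torque 0.15 (force part 0.01 twist 0.14) radial 6.1 F [-6.  -1.3 -1.2] z 0.0545 L 0.1178 off 0.0006
t 14.73 psi 9.99 torque 0.01 (force part -0.15 twist 0.15) radial 5.2 F [-5.3  0.3 -0.7] z 0.0545 L 0.1178 off 0.0007
t 14.98 psi 8.99 torque 0.06 (force part -0.08 twist 0.14) radial 4.8 F [-4.8 -0.1 -1.2] z 0.0544 L 0.1178 off 0.0007
```

```bash
python3 -m creep '[[255,-0.8,-2,0,0.0175],[255,-0.8,-2,0,0.0175],[255,-0.8,-2,0,0.0175]]' >/dev/null && python3 tq.py .4 && python3 -m creep '[[255,0,-2,0,0.0175],[255,0,-2,0,0.0175],[255,0,-2,0,0.0175]]' >/dev/null && python3 tq.py .4 && python3 -m creep '[[255,0,-2,0,0.0175],[255,0,-2,0,0.0175],[255,0,-2,0,0.0175]]' >/dev/null && python3 tq.py .4 && python3 -m creep '[[255,0,-2,0,0.0175],[255,0,-2,0,0.0175],[255,0,-2,0,0.0175]]' >/dev/null && python3 tq.py .4 && python3 -m creep '[[255,0,-2,0,0.0175],[255,0,-2,0,0.0175],[255,0,-2,0,0.0175]]' >/dev/null && python3 tq.py .4 && python3 -m creep '[[255,0,-2,0,0.0175],[255,0,-2,0,0.0175],[255,0,-2,0,0.0175]]' >/dev/null && python3 tq.py .4 && python3 -m creep '[[255,0,-2,0,0.0175],[255,0,-2,0,0.0175],[255,0,-2,0,0.0175]]' >/dev/null && python3 tq.py .4
```

```text
t 15.23 psi 8.00 torque 0.08 (force part -0.05 twist 0.13) radial 1.7 F [-1.7  0.2 -1.5] z 0.0548 L 0.1178 off 0.0008
t 15.48 psi 7.00 torque -0.02 (force part -0.17 twist 0.15) radial 3.6 F [-3.7  0.9 -3.2] z 0.0548 L 0.1178 off 0.0008
t 15.73 psi 6.00 torque 0.08 (force part -0.09 twist 0.17) radial 0.5 F [-0.6  0.7 -2.6] z 0.0548 L 0.1178 off 0.0009
t 15.98 psi 4.99 torque 0.13 (force part -0.10 twist 0.23) radial 1.8 F [-1.9  0.7 -1.8] z 0.0548 L 0.1178 off 0.0010
t 16.23 psi 3.99 torque 0.07 (force part -0.14 twist 0.21) radial 2.3 F [-2.4  1.  -3. ] z 0.0548 L 0.1179 off 0.0011
t 16.48 psi 2.99 torque 0.12 (force part -0.17 twist 0.29) radial 1.8 F [-1.9  1.3 -2.6] z 0.0548 L 0.1178 off 0.0011
t 16.73 psi 1.99 torque -0.04 (force part -0.32 twist 0.29) radial 1.7 F [-1.8  2.7 -1.9] z 0.0548 L 0.1179 off 0.0012
```

```bash
python3 -m creep '[[255,0,-2.7,0,0.0175],[255,0,-2.7,0,0.0175],[255,0,-2.7,0,0.0175]]' >/dev/null && python3 tq.py .4 && python3 -m creep '[[255,0,-2.4,0,0.0175],[255,0,-2.4,0,0.0175],[255,0,-2.4,0,0.0175]]' >/dev/null && python3 tq.py .4 && python3 -m creep '[[255,0,-2.1,0,0.0175],[255,0,-2.1,0,0.0175],[255,0,-2.1,0,0.0175]]' >/dev/null && python3 tq.py .4 && python3 -m creep '[[255,0,-2.1,0,0.0175],[255,0,-2.1,0,0.0175],[255,0,-2.1,0,0.0175]]' >/dev/null && python3 tq.py .4 && python3 -m creep '[[255,0,-2.1,0,0.0175],[255,0,-2.1,0,0.0175],[255,0,-2.1,0,0.0175]]' >/dev/null && python3 tq.py .4 && python3 -m creep '[[255,0,-2.1,0,0.0175],[255,0,-2.1,0,0.0175],[255,0,-2.1,0,0.0175]]' >/dev/null && python3 tq.py .4 && python3 -m creep '[[255,0,-2.1,0,0.0175],[255,0,-2.1,0,0.0175],[255,0,-2.1,0,0.0175]]' >/dev/null && python3 tq.py .4
```

```text
t 16.98 psi 0.97 torque 0.07 (force part -0.02 twist 0.09) radial 3.0 F [-3.   0.1 -2. ] z 0.0548 L 0.1179 off 0.0007
t 17.23 psi -0.04 torque -0.10 (force part -0.11 twist 0.01) radial 2.0 F [-2.   0.9 -1.7] z 0.0548 L 0.1179 off 0.0004
t 17.48 psi -1.03 torque 0.06 (force part 0.07 twist -0.00) radial 2.7 F [-2.7 -0.5 -1.5] z 0.0548 L 0.1179 off 0.0003
t 17.73 psi -2.03 torque 0.09 (force part 0.09 twist 0.01) radial 1.6 F [-1.6 -0.7 -1.7] z 0.0548 L 0.1179 off 0.0002
t 17.98 psi -3.04 torque 0.03 (force part 0.07 twist -0.04) radial 1.7 F [-1.8 -0.5 -1.4] z 0.0548 L 0.1179 off 0.0002
t 18.23 psi -4.03 torque 0.21 (force part 0.21 twist 0.00) radial 1.5 F [-1.6 -1.7 -2.1] z 0.0549 L 0.1179 off 0.0003
t 18.48 psi -5.04 torque 0.44 (force part 0.43 twist 0.02) radial 1.9 F [-2.2 -3.5 -1.5] z 0.0549 L 0.1179 off 0.0004
```

```bash
python3 -m creep '[[255,0,-1,0,0.0087],[255,0,-1,0,0.0087],[255,0,-1,0,0.0087]]' >/dev/null && python3 tq.py .9 && python3 -m creep '[[255,0,-1,0,0.0087],[255,0,-1,0,0.0087],[255,0,-1,0,0.0087]]' >/dev/null && python3 tq.py .9 && python3 -m creep '[[255,0,-1,0,0.0087],[255,0,-1,0,0.0087],[255,0,-1,0,0.0087]]' >/dev/null && python3 tq.py .9
```

```text
t 18.73 psi -5.54 torque 0.69 (force part 0.62 twist 0.07) radial 1.5 F [-2.  -5.1 -0.2] z 0.0549 L 0.1179 off 0.0005
t 18.98 psi -6.02 torque 0.85 (force part 0.69 twist 0.15) radial 1.9 F [-2.5 -5.7 -2.1] z 0.0549 L 0.1179 off 0.0007
t 19.23 psi -6.52 torque 0.84 (force part 0.65 twist 0.19) radial 1.1 F [-1.7 -5.3 -1.8] z 0.0549 L 0.1179 off 0.0008
```

```bash
python3 -m creep '[[255,0,-1.5,0,0.0087],[255,0,-1.5,0,0.0087],[255,0,-1.5,0,0.0087]]' >/dev/null && python3 tq.py 1.1 && python3 -m creep '[[255,0,-0.8,0,0.005],[255,0,-0.8,0,0.005],[255,0,-0.8,0,0.005]]' >/dev/null && python3 tq.py 1.1 && python3 -m creep '[[255,0,-0.8,0,0.005],[255,0,-0.8,0,0.005],[255,0,-0.8,0,0.005]]' >/dev/null && python3 tq.py 1.1
```

```text
t 19.48 psi -7.02 torque 0.92 (force part 0.78 twist 0.14) radial 1.7 F [-2.5 -6.4 -2.2] z 0.0549 L 0.1179 off 0.0006
t 19.73 psi -7.31 torque 1.01 (force part 0.89 twist 0.12) radial 2.5 F [-3.4 -7.2 -1.5] z 0.0549 L 0.1179 off 0.0006
t 19.98 psi -7.59 torque 1.11 (force part 0.97 twist 0.14) radial 1.0 F [-2.1 -8.  -2.2] z 0.0549 L 0.1179 off 0.0005
```

```bash
for i in 1 2; do python3 -m creep '[[255,0,0,0,0],[255,0,0,0,0]]' >/dev/null; python3 tq.py 9; done
```

```text
t 20.15 psi -7.59 torque 1.01 (force part 0.93 twist 0.08) radial 1.6 F [-2.6 -7.6 -1.6] z 0.0549 L 0.1180 off 0.0005
t 20.32 psi -7.59 torque 0.99 (force part 0.87 twist 0.12) radial 1.3 F [-2.3 -7.1 -0.7] z 0.0549 L 0.1180 off 0.0005
```

```bash
python3 -m creep '[[255,0,-1.3,0,0.007],[255,0,-1.3,0,0.007],[255,0,-1.3,0,0.007]]' >/dev/null; python3 tq.py 9; for i in 1 2; do python3 -m creep '[[255,0,0,0,0],[255,0,0,0,0]]' >/dev/null; python3 tq.py 9; done
```

```text
t 20.57 psi -8.00 torque 1.12 (force part 1.09 twist 0.03) radial 1.8 F [-3.1 -8.9 -1.9] z 0.0549 L 0.1179 off 0.0003
t 20.73 psi -8.00 torque 1.03 (force part 0.99 twist 0.04) radial 1.5 F [-2.6 -8.1 -0.8] z 0.0549 L 0.1179 off 0.0003
t 20.90 psi -8.00 torque 1.15 (force part 1.07 twist 0.08) radial 1.2 F [-2.4 -8.8 -0.8] z 0.0549 L 0.1180 off 0.0003
```

```bash
python3 -m creep '[[255,0,-1.3,0,0.007],[255,0,-1.3,0,0.007],[255,0,-1.3,0,0.007]]' >/dev/null; python3 tq.py 9; for i in 1 2; do python3 -m creep '[[255,0,0,0,0],[255,0,0,0,0]]' >/dev/null; python3 tq.py 9; done
```

```text
t 21.15 psi -8.41 torque 1.21 (force part 1.21 twist -0.00) radial 1.5 F [-3.  -9.9 -2.2] z 0.0549 L 0.1179 off 0.0000
t 21.32 psi -8.42 torque 1.02 (force part 1.07 twist -0.05) radial 2.7 F [-4.  -8.6 -1.8] z 0.0549 L 0.1179 off 0.0000
t 21.48 psi -8.42 torque 1.01 (force part 1.02 twist -0.01) radial 2.4 F [-3.6 -8.2 -2.2] z 0.0549 L 0.1180 off 0.0000
```

Torque steady at 1.0–1.2 N m with negligible twist, i.e. a pull of about 9–10 N. Unload and lift off.

```bash
python3 -m creep '[[255,0,2,0,-0.017],[255,-0.4,4,0,-0.034],[255,-0.4,5.5,0,-0.047],[255,-0.4,5.5,0,-0.047],[255,-0.4,5.5,0,-0.047]]' >/dev/null; python3 tq.py 9
```

```text
t 21.90 psi -5.74 torque 0.55 (force part 0.77 twist -0.23) radial 0.4 F [-1.1 -6.5 -1.8] z 0.0551 L 0.1180 off -0.0009
```

```bash
python3 -m creep '[[255,0,1.5,0,-0.0],[255,0,2.5,0,-0.01],[255,0,2.5,0,-0.01],[255,0,2.5,0,-0.01]]' >/dev/null; python3 tq.py 9;python3 -m creep '[[255,0,1.2,0,-0.01],[255,0,1.2,0,-0.01],[255,0,1.2,0,-0.01]]' >/dev/null; python3 tq.py 9
```

```text
t 22.23 psi -5.13 torque 0.33 (force part 0.47 twist -0.15) radial -1.6 F [ 1.3 -4.2 -2.5] z 0.0551 L 0.1180 off -0.0003
t 22.48 psi -4.55 torque 0.34 (force part 0.38 twist -0.03) radial -1.6 F [ 1.4 -3.3 -2.4] z 0.0551 L 0.1180 off -0.0003
```

```bash
python3 -m creep '[[255,0,1.5,0,-0.01],[255,0,3,0,-0.022],[255,0,3,0,-0.022],[255,0,3,0,-0.022]]' >/dev/null; python3 tq.py 9 ; python3 -m creep '[[255,0,1.5,0,-0.012],[255,0,1.5,0,-0.012],[255,0,1.5,0,-0.012]]' >/dev/null; python3 tq.py 9
```

```text
t 22.82 psi -3.30 torque 0.07 (force part 0.10 twist -0.04) radial -3.8 F [ 3.8 -1.1 -2.5] z 0.0550 L 0.1181 off -0.0001
t 23.07 psi -2.61 torque 0.06 (force part 0.04 twist 0.02) radial -3.6 F [ 3.6 -0.5 -1.4] z 0.0550 L 0.1182 off 0.0001
```

```bash
python3 -m creep '[[255,0.6,0,0,0],[255,0.6,0,-4,0],[255,0.6,0,-12,0],[255,0.6,0,-30,0],[255,0.6,0,-60,0],[255,0.6,0,-85,0],[255,0.6,0,-85,0],[255,0.6,0,-85,0]]' >/dev/null; python3 tq.py 9
python3 -c "
from h import *
rows(.4937,.2844,.138,-13.4)"
```

```text
t 23.73 psi -2.60 torque -0.03 (force part 0.00 twist -0.03) radial -0.4 F [ 0.4 -0.  -1.9] z 0.1412 L 0.1176 off 0.0002
t 23.73 pos [ 0.4741 -0.0493  0.1412] psi -2.6 tilt 0.1 F [ 0.4 -0.  -1.9] M [-0.05  0.14 -0.03] open 0.0123
-> shift [   4.5 -334.3    3.1] turn 0.188
```

```bash
python3 -m creep '[[255,0.4,-30,0,0.02],[255,0.9,-63,0,0.04],[255,1.4,-97,0,0.06],[255,1.8,-130,0,0.08],[255,2.3,-164,0,0.1],[255,2.7,-197,0,0.12],[255,3.2,-231,0,0.14],[255,3.6,-264,0,0.16],[255,4,-298,0,0.175],[255,4.5,-325,0,0.188],[255,4.5,-334,0,0.188],[255,4.5,-334,0,0.188]]' >/dev/null
python3 -m creep '[[255,0,0,0,0],[255,0,0,0,0],[255,0,0,0,0]]' >/dev/null
python3 - <<'E'
from h import *
rows(.4937,.2844,.018,-13.4)
o=[]
for c,of in(("top",(190,170)),("scene",(225,215))):
    b=ctrl.get_image(c)[:,:,::-1];o.append(cv2.resize(b[of[1]:of[1]+100,of[0]:of[0]+100],None,fx=4,fy=4,interpolation=cv2.INTER_CUBIC))
cv2.imwrite("pics/h7.png",np.hstack(o))
E
```

```text
t 24.98 pos [0.4931 0.2827 0.1391] psi -13.47 tilt 0.08 F [-0.4  0.2 -2.6] M [ 0.09  0.11 -0.03] open 0.0116
-> shift [  0.3  -1.9 121.1] turn -0.001
```

View pics/h7.png

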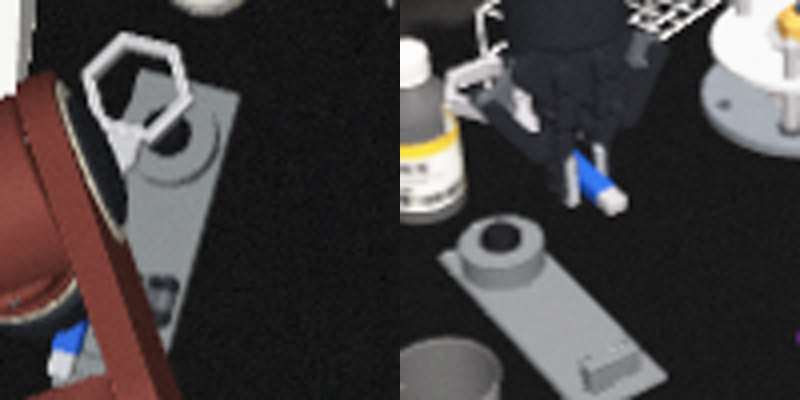

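Spanner is in the grip, above and aligned with the empty rest (stub at top crop (170,130), scene crop (500,238)). Lower it.

```bash
python3 -m creep '[[255,0.3,-1.5,30,0],[255,0.3,-1.5,60,0],[255,0.3,-1.5,85,0],[255,0.3,-1.5,100,0],[255,0.3,-1.5,106,0],[255,0.3,-1.5,108,0],[255,0.3,-1.5,108,0]]'
python3 -m creep '[[255,0,0,4,0],[255,0,0,8,0],[255,0,0,11,0],[255,0,0,11,0],[255,0,0,11,0]]'
python3 -c "
from h import *
rows(.4937,.2844,.0176,-13.4)"
```

```text
t: 25.67
tool_pos: [0.4945, 0.2853, 0.0322]
tool_rot: [-3.12, 0.367, -0.001]
contact_force: [0.2, 0.3, -1.5]
opening: 0.0116
t: 26.08
tool_pos: [0.494, 0.2856, 0.0208]
tool_rot: [3.12, -0.366, -0.0]
contact_force: [-0.5, 0.2, -1.7]
opening: 0.0118
t 26.08 pos [0.494  0.2856 0.0208] psi -13.38 tilt 0.0 F [-0.5  0.2 -1.7] M [ 0.02  0.05 -0.01] open 0.0118
-> shift [-0.   1.2  3.2] turn 0.0
```

```bash
python3 -m creep '[[255,0,1,1,0],[255,0,1,2,0],[255,0,1,2,0],[255,0,1,2,0]]'
python3 -m creep '[[255,0,0,0.5,0],[255,0,0,1,0],[255,0,0,1,0],[255,0,0,1,0]]'
```

```text
t: 26.42
tool_pos: [0.4938, 0.2846, 0.0188]
tool_rot: [3.12, -0.366, -0.0]
contact_force: [0.3, -0.2, -2.5]
opening: 0.0117
t: 26.75
tool_pos: [0.4939, 0.2847, 0.0179]
tool_rot: [-3.12, 0.366, -0.0]
contact_force: [0.6, -0.1, -0.9]
opening: 0.012
```

Touching down. Open slowly, then check before leaving.

```bash
python3 -m creep '[[255,0,0,0.4,0],[200,0,0,0.4,0],[150,0,0,0.4,0],[80,0,0,0.4,0],[0,0,0,0.4,0],[0,0,0,0.4,0],[0,0,0,0.4,0],[0,0,0,0.4,0],[0,0,0,0.4,0],[0,0,0,0.4,0]]'
python3 -m creep '[[0,0,0,-15,0],[0,0,0,-40,0],[0,0,0,-80,0],[0,0,0,-120,0],[0,-30,0,-150,0],[0,-60,20,-180,0],[0,-90,60,-200,0],[0,-110,100,-200,0],[0,-120,130,-200,0],[0,-120,160,-200,0],[0,-120,160,-200,0],[0,-120,160,-200,0]]'
python3 -m creep '[[0,0,40,0,0],[0,0,80,0,0],[0,0,120,0,0],[0,0,160,0,0],[0,0,200,0,0],[0,0,200,0,0],[0,0,200,0,0]]'
python3 - <<'E'
from h import *
o=[]
for c,of in(("top",(190,170)),("scene",(225,230))):
    b=np.ascontiguousarray(ctrl.get_image(c)[:,:,::-1]);cv2.imwrite(f"pics/{c}8.png",b);o.append(cv2.resize(b[of[1]:of[1]+100,of[0]:of[0]+100],None,fx=4,fy=4,interpolation=cv2.INTER_CUBIC))
cv2.imwrite("pics/h8.png",np.hstack(o))
b=cv2.imread("pics/top8.png");w=(212,183,40,42);m=(b.min(2)>150).astype(np.uint8);k=np.zeros_like(m);k[186:215,214:248]=m[186:215,214:248]
v,u=np.nonzero(k);q=np.zeros(k.shape,np.uint8);cv2.fillConvexPoly(q,cv2.convexHull(np.c_[u,v].astype(np.int32)),1)
print("ring",fit("top",q.astype(float),(.608,.256),.055,(.043,),w))
w=(342,192,38,36);n,f=fit("top",brass(b,w),(.591,-.055),.040,(.065,.081),w);print("nut",n,np.degrees(n[2])%60,f)
for l in("jar_a","beaker"): print(l,[(np.round(r["rect"]).tolist(),round(r["conf"],2)) for c in("top","scene") for r in ctrl.boxes_of(c,l)])
E
```

```text
t: 27.58
tool_pos: [0.4938, 0.2846, 0.0174]
tool_rot: [3.12, -0.366, 0.0]
contact_force: [-1.4, -0.1, -0.3]
opening: 0.0857
t: 28.58
tool_pos: [0.3399, 0.1557, 0.2178]
tool_rot: [-3.118, 0.371, -0.004]
contact_force: [0.2, -0.9, 0.2]
opening: 0.0856
t: 29.17
tool_pos: [0.294, -0.0397, 0.2177]
tool_rot: [-3.118, 0.378, -0.0]
contact_force: [0.2, 0.9, -0.2]
opening: 0.0856
ring (array([0.60821849, 0.25641811, 0.84239988]), np.float64(0.025786436554147585))
nut [ 0.59230217 -0.05528368  0.0926358 ] 5.307640307101011 0.013319055162190478
jar_a [([448.0, 189.0, 27.0, 27.0], 0.75), ([451.0, 256.0, 30.0, 20.0], 0.73), ([395.0, 201.0, 17.0, 23.0], 0.71), ([362.0, 188.0, 10.0, 23.0], 0.62)]
beaker [([137.0, 236.0, 40.0, 39.0], 0.56), ([210.0, 194.0, 32.0, 73.0], 0.47), ([219.0, 302.0, 30.0, 47.0], 0.91)]
```

View pics/h8.png

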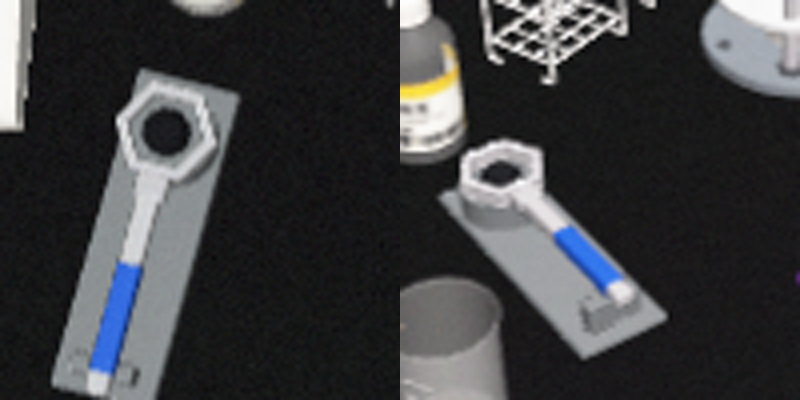

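The spanner lies flat on its rest: ring at (167,132) in the top crop and (500,172) in the scene crop, and the fit is within 0.3 mm of its starting place. Jars and beaker boxes are unchanged within detector noise. Hand in.

```bash
python3 -c "
from station import ctrl
print(ctrl.finish_job(), ctrl.get_obs()['t'])"
```

```text
the job is handed in; nothing more can be done
the job is handed in; nothing more can be done
```

The job is handed in at about 29 s of the 72 s. I took the bare steel spanner from its rest and seated it on the nut in one go. It took two swings, about 82° and then the rest of the way to the stop, with one lift-off and swing back. I finished with a pull and put the spanner back.

- **Torque:** at the final pull I read 1.0 to 1.2 N m about the nut axis, about 9 to 10 N at the grip with almost no twist. That is inside the 0.84 to 1.87 N m window. The squeeze itself cannot be seen, so its value (about 0.014 rad) comes from the force reading only.
- **Spanner:** it lies flat on the rest, with the ring within about 0.3 mm of where it started in the top camera.
- **Bystanders:** jars and beaker sit where they were, within the noise of the detector. The gripper is open and clear of everything.

**Checks that disagreed:**
- The picture puts the nut about 107° from its start, while the handle's angle at the stop suggests about 114° or more. Both fit the stated 100 to 115° within a few degrees of picture error. I rely on the nut having resisted over 1 N m as proof that it had run down.
- In the last steps the torque rose less than the stated gasket stiffness predicts, probably because the grip gave a little.
- The ring fits in the scene camera locked onto clutter, so I dropped them and used the top camera.

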